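Balance the centrifuge rotor

ROBOT

A 6-joint arm with a two-finger parallel gripper is mounted at the origin on a cart in front of the work surface, level with it; the furniture and walls round the work are solid. World frame = base frame: x ahead of the robot, y to its left, z up, the work surface at z = 0. Lengths are in m, angles in rad, forces in N, time in s.
With the tool pointing down it reaches from about 0.325 to 0.9 m from the base axis. Payload 6.1 kg.
Tool frame: the origin (TCP) lies at the very end of the fingers, on their centre line; the grasp point (between the pads) lies 19 mm behind it; z points along the fingers, y is the line along which they close (so a half turn about z gives the same grasp; the last joint's range is limited). The gripper opens to 87 mm and grips with 3 to 60 N. Pads are 19 mm wide; open, the fingers measure 117 mm over their backs; the gripper's body (75 mm by 190 mm) begins 51 mm behind the grasp point.
Start: joints at [1.131, 0.22, 1.526, -0, 1.395, -0.126], TCP at [0.193, 0.594, 0.223] pointing down, gripper open.
Joint ranges: [-2.98, 2.98], [-0.91, 2.08], [0.09, 2.57], [-1.24, 4.39], [0.2, 2.65], [-2.68, 2.68]. Speed limits (rad/s): [2.57, 2.57, 3.01, 3.14, 3.14, 3.14].

INTERFACE

Orientations are given as a rotation vector (axis times angle).
In Python, from plant import ctrl, read_camera, calibration, hand_in gives the robot as it stands.
- The arm moves only by the tool send_rows, never from a script. Its argument "moves" is one flat list of numbers, 7 for each row, row after row: the opening, from 0 (shut) to 1 (fully open), then the shift along the tool's x, y, z in a scale on which 1.0 is 400 mm, then the turn, a rotation vector about the tool's x, y, z in fractions of the full range, 1 being pi rad. In form: [gripper, x, y, z, ax, ay, az, gripper, x, y, z, ax, ay, az, ...]. A call has 1 to 12 rows; each row is the pose to reach, as a shift and turn from the pose commanded when the call began, along the tool's axes at that moment; what a row does not reach only later rows make up. A row lasts 1/12 s, in which the tool goes at most 41.7 mm and 7.16 degrees, less where a joint would pass 70% of its speed; a pose out of reach is approached as far as the arm can. Shift and turn numbers lie between -1 and 1, and a call with a number outside is refused. A call with a gripper value outside its range is refused whole. The fingers move at their own pace and stop on an object; "force" is the grip in N (left out, the last holds). Time passes only in rows, so rows that repeat a pose let the fingers close. It gives the time, the measured TCP pose, the force, the opening and the grip force at its end, in the units of the state.
- ctrl.sense(): the state, without advancing time (a new reading comes with each control period).
- read_camera(name): name is "scene" or "top" or "wrist"; returns the picture (420x560x3 uint8, red, green, blue); there is no depth.
- calibration(name): a dict with "intrinsics" (3x3 intrinsics, pixels), "dist" ([k1, k2, p1, p2, k3] as OpenCV has them; the pictures are not rectified), "origin" and "attitude" of the camera in the world. Camera axes: x right, y up, looking along -z (the intrinsics and any distortion apply to the point x, -y, -z); pixel columns grow to the right and rows downward; lengths in m; the calibration is good to about 2 mm. A picture is of the moment at which its call begins: read the wrist's pose just before it. calibration takes no time and is no camera call; for the wrist camera it gives the pose at the moment of the call.
- hand_in(): hands the job in; it is judged then, once.
The state is a dict: "time_s": time; "qpos": joint angles; "joint_velocities": joint speeds; "tau": joint torques, N m; "eef_pos": TCP position; "eef_rot": TCP orientation; "ft_force": force on the tool from outside, world axes, zero at the start; "torque": the same for the moment, N m; "opening": opening from 0.0 (shut) to 1.0 (fully open); "gripper_force": force on a finger pad.
Only numpy, scipy, OpenCV 4.12 (cv2) and the standard library are available. Lean on these libraries where they do the work, as an engineer would, in place of code of your own. Each camera call takes 0.05 s, during which the arm holds its last target. There are 200 camera calls.

TASK

The six tubes have been put into the rotor so that it would run out of balance. Regroup them so that each tube has its twin (same kind of cap) straight across from it, one pair on each diameter, with all six fully down and upright in the rotor; it is full, so use the empty rack to park a tube on the way, and keep every tube upright while you carry it.

Things in the scene. Friction and masses are not known exactly. Their poses are not given: they have to be found in the camera images.
- rotor: six-place vertical-tube centrifuge rotor, grey, 176 mm across, on a round loading stand; fixed. Origin: centre of the stand's underside, at bench level; z up on the rotor's axis. Six upright round cavities, all alike, centres 66 mm from the axis at 0, 60, 120, 180, 240, 300 degrees from its x axis, each straight across from the one 180 degrees away. Each holds one tube at the start.
- rotor_face (a point): centre of the rotor's flat top face, on the axis 105 mm above the bench. A cavity is 35 mm wide at this face, narrows to 30 mm and is 60 mm deep: the foot of a seated tube is 45 mm above the bench and its cap stands above the face. The hub here is 25 mm across and 7 mm high. On the left a tall cabinet stands (x over 0.46, y 0.16 to 0.37): swing past it with the arm drawn in.
- rack: small white tube rack, 134 x 52 mm, empty at the start; fixed. Origin: centre of its underside, at bench level; z up, x along its length. Top plate 70 mm above the bench, three round holes in a row on its x axis at -42, 0 and +42 mm, each 35 mm wide at the mouth; it takes a tube as a rotor cavity does, the foot standing 10 mm above the bench.
- wide_1: one of the two wide-cap tubes: closed centrifuge tube 100 mm tall with a flat ribbed white screw cap 38 mm across, clearly the widest; cap from 67 to 100 mm above the foot. Origin: centre of its foot, z up; round, yaw means nothing. Body 28 mm across, foot rounded. Loose, 60 to 140 g.
- wide_2: the other of the two wide-cap tubes: closed centrifuge tube 100 mm tall with a flat ribbed white screw cap 38 mm across, clearly the widest; cap from 67 to 100 mm above the foot. Origin: centre of its foot, z up; round, yaw means nothing. Body 28 mm across, foot rounded. Loose, 60 to 140 g.
- slim_1: one of the two slim-cap tubes: closed centrifuge tube 108 mm tall, its white shoulder tapering to a narrow white cap 18 mm across, the thinnest and tallest; cap from 68 to 108 mm above the foot. Origin: centre of its foot, z up; round, yaw means nothing. Body 28 mm across, foot rounded. Loose, 60 to 140 g.
- slim_2: the other of the two slim-cap tubes: closed centrifuge tube 108 mm tall, its white shoulder tapering to a narrow white cap 18 mm across, the thinnest and tallest; cap from 68 to 108 mm above the foot. Origin: centre of its foot, z up; round, yaw means nothing. Body 28 mm across, foot rounded. Loose, 60 to 140 g.
- nut_1: one of the two nut-cap tubes: closed centrifuge tube 102 mm tall with a bare metal cap 29 mm across and a dark hexagon nut 19 mm across on top; metal cap from 63 to 88 mm above the foot, nut and stud up to 102 mm. Origin: centre of its foot, z up; round, yaw means nothing. Body 28 mm across, foot rounded. Loose, 60 to 140 g.
- nut_2: the other of the two nut-cap tubes: closed centrifuge tube 102 mm tall with a bare metal cap 29 mm across and a dark hexagon nut 19 mm across on top; metal cap from 63 to 88 mm above the foot, nut and stud up to 102 mm. Origin: centre of its foot, z up; round, yaw means nothing. Body 28 mm across, foot rounded. Loose, 60 to 140 g.

How it is judged:
By the outcome, as a careful person would: the job done as asked, in the order asked, and still so for the second after the job is handed in, with the robot touching nothing.
It also fails if it takes over 96 s, if anything falls off the work surface, if the arm or the gripper's body presses on something with over 40 N, if the wrist force passes 120 N, or if a joint passes its speed limit or range.

## Working session

There is one attempt and no reset: what is moved stays moved. The work goes in short steps, Python scripts to look and compute and a tool call to move; the robot and the scene stay as the last step left them, time stands still between calls to the robot, and variables do not carry over. Pictures are saved under pics/ and viewed, at most 14 in all, crops included, and the job is handed in when it is done.

Besides the shell and the picture viewer there is one more tool, called after "Emit:" by a JSON object that holds its "op" and its "data". send_rows: Moves the arm, as the interface text tells. Its arguments: {"type":"object","properties":{"moves":{"type":"array","items":{"type":"number"}},"force":{"type":"number"}},"required":["moves"]}

```bash
mkdir -p pics; ls; python3 - <<'E'
from plant import ctrl, read_camera, calibration
import cv2
s=ctrl.sense(); print({k:(v if not hasattr(v,'round') else v) for k,v in s.items()})
for n in ("scene","top","wrist"):
    c=calibration(n); print(n,c)
    cv2.imwrite(f"pics/{n}0.png",cv2.cvtColor(read_camera(n),cv2.COLOR_RGB2BGR))
E
```

```text
pics
{'time_s': 0.0, 'qpos': array([ 1.13092345e+00,  2.21198745e-01,  1.52760719e+00,  4.48726165e-06,
        1.39469705e+00, -1.26105761e-01]), 'joint_velocities': array([-0.00021226, -0.00169349,  0.0020688 ,  0.00048946,  0.00198541,
        0.00048937]), 'tau': array([-1.80781772e-04, -4.94624341e+01, -3.87363338e+01,  6.98254025e-02,
        5.75470703e-02, -1.17511472e-04]), 'eef_pos': array([0.19264377, 0.59392248, 0.22145629]), 'eef_rot': array([-4.90761970e-01, -3.10247818e+00,  2.87895909e-03]), 'ft_force': array([ 0.92003359,  0.23985562, -0.21764989]), 'torque': array([ 0.05329453, -0.02888653,  0.05501267]), 'gripper_force': 0.0, 'opening': 0.9973712401284279}
scene {'intrinsics': array([[546.19489234,   0.        , 279.8228344 ],
       [  0.        , 546.19489234, 207.84305664],
       [  0.        ,   0.        ,   1.        ]]), 'dist': array([-0.16167835,  0.        ,  0.        ,  0.        ,  0.        ]), 'origin': array([0.18970225, 0.29644125, 0.63379059]), 'attitude': array([ 0.32317795, -1.15151401, -2.42309509])}
top {'intrinsics': array([[404.66644977,   0.        , 282.5687374 ],
       [  0.        , 404.66644977, 202.02800153],
       [  0.        ,   0.        ,   1.        ]]), 'dist': array([-0.12377271,  0.        ,  0.        ,  0.        ,  0.        ]), 'origin': array([ 0.42093648, -0.26380075,  0.93645373]), 'attitude': array([ 0.03464632, -0.10645948, -1.54476053])}
wrist {'intrinsics': array([[295.62782243,   0.        , 283.29429521],
       [  0.        , 295.62782243, 208.96451905],
       [  0.        ,   0.        ,   1.        ]]), 'dist': array([-0.06244839,  0.        ,  0.        ,  0.        ,  0.        ]), 'origin': array([0.11337927, 0.61999242, 0.38494175]), 'attitude': array([-0.2672347 , -0.19268095,  1.24575968])}
```

View pics/scene0.png

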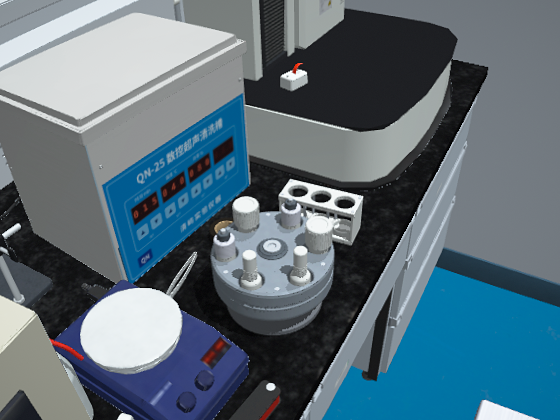

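View pics/top0.png

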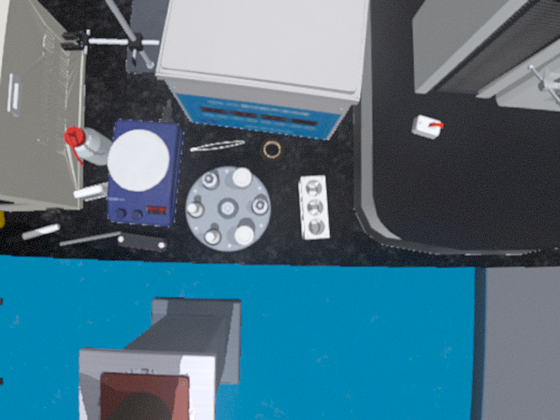

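Scene: rotor around px (270,260) with six tubes, rack at (320,205). Top: rotor centre near (228,209), wide caps (242,177),(244,235), slims (195,209),(211,237), nuts (210,180),(260,205), rack holes near (314,187),(316,207),(317,227). Now enlarging both to see details.

```bash
cat > h.py <<'E'
import cv2, numpy as np
from scipy.spatial.transform import Rotation as R
def ray(c,px):
    px=np.asarray(px,float).reshape(-1,1,2)
    u=cv2.undistortPoints(px,c["intrinsics"],c["dist"]).reshape(-1,2)
    d=np.c_[u[:,0],-u[:,1],-np.ones(len(u))]
    return c["origin"],R.from_rotvec(c["attitude"]).apply(d)
def onz(c,px,z):
    o,d=ray(c,px); return o+d*((z-o[2])/d[:,2])[:,None]
def tri(c1,p1,c2,p2):
    o1,d1=ray(c1,p1);o2,d2=ray(c2,p2);out=[]
    for a,b in zip(d1,d2):
        t=np.linalg.lstsq(np.c_[a,-b],o2-o1,rcond=None)[0]
        q1,q2=o1+t[0]*a,o2+t[1]*b; out.append(np.r_[(q1+q2)/2,np.linalg.norm(q1-q2)])
    return np.array(out)
def proj(c,P):
    p=R.from_rotvec(c["attitude"]).inv().apply(np.atleast_2d(P)-c["origin"])*[1,-1,-1]
    return cv2.projectPoints(p,np.zeros(3),np.zeros(3),c["intrinsics"],c["dist"])[0].reshape(-1,2)
E
python3 - <<'E'
import cv2,numpy as np
a=cv2.imread("pics/top0.png")[155:260,170:340]; b=cv2.imread("pics/scene0.png")[170:340,200:370]
a=cv2.resize(a,None,fx=4.7,fy=4.7,interpolation=cv2.INTER_CUBIC); b=cv2.resize(b,None,fx=3.5,fy=3.5,interpolation=cv2.INTER_CUBIC)
cv2.imwrite("pics/a1.png",a);cv2.imwrite("pics/b1.png",b)
E
```

```text
(no output)
```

View pics/a1.png

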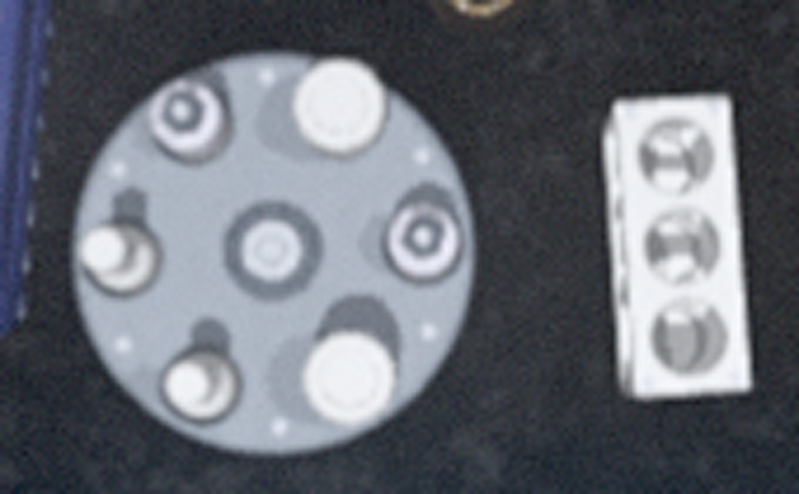

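View pics/b1.png

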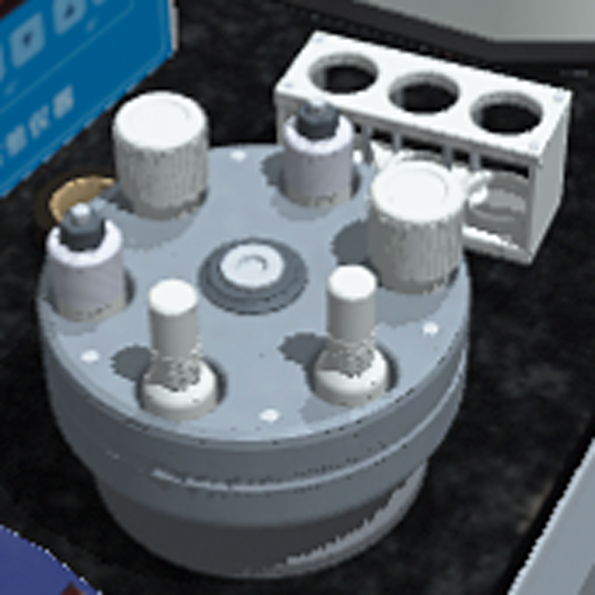

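Layout going round in the top view: A nut (upper left), B wide, C nut (right), D wide (lower right), E slim (lower left), F slim (left). The three-cycle C→D, D→E, E→C suffices: park one tube, 4 carries. Now measuring.

```bash
cat > m.py <<'E'
from plant import ctrl, read_camera, calibration
from h import *
ct,cs=calibration("top"),calibration("scene")
def T(l): return np.array(l)/4.7+[170,155]-0.5+.5/4.7
def S(l): return np.array(l)/3.5+[200,170]-0.5+.5/3.5
# order: dots AB,CD,DE,EF ; hub ; capTops A..F ; rack holes 3 (far..near)
top=T([(267,76),(429,330),(280,425),(123,343),(270,250),(184,110),(338,106),(423,236),(348,377),(186,385),(100,250),(676,155),(681,247),(688,335)])
sc=S([(238,156),(430,328),(270,415),(90,355),(250,264),(80,212),(162,114),(317,106),(418,190),(351,280),(172,298),(344,74),(425,93),(507,113)])
E
python3 - <<'E'
from m import *
np.set_printoptions(precision=4,suppress=True)
r=tri(ct,top,cs,sc); print(r)
# ellipse of face outline on z=.105 from top view
im=cv2.imread("pics/top0.png"); hsv=cv2.cvtColor(im,cv2.COLOR_BGR2HSV)
m=((hsv[...,2]>110)).astype(np.uint8); m[:,:175]=0;m[:,285:]=0;m[:163]=0;m[256:]=0
c=max(cv2.findContours(m,0,2)[0],key=cv2.contourArea)[:,0]
P=onz(ct,c,.105)[:,:2]
A=np.c_[2*P,np.ones(len(P))];s=np.linalg.lstsq(A,(P**2).sum(1),rcond=None)[0]
for _ in range(5):
    d=np.hypot(*(P-s[:2]).T)-np.sqrt(s[2]+s[0]**2+s[1]**2); k=abs(d)<.002
    s=np.linalg.lstsq(A[k],(P[k]**2).sum(1),rcond=None)[0]
print("circle",s[:2],np.sqrt(s[2]+s[0]**2+s[1]**2),k.mean())
d=onz(ct,T([(267,76),(421,155),(429,330),(280,425),(123,343),(119,168)]),.105)[:,:2]
print("dots",d.mean(0),np.degrees(np.arctan2(*(d-d.mean(0)).T[::-1])),np.hypot(*(d-d.mean(0)).T))
print("rack",onz(ct,top[-3:],.07), onz(cs,sc[-3:],.07))
st=ctrl.sense();print(R.from_rotvec(st['eef_rot']).as_matrix())
E
```

```text
[[ 0.5239 -0.199   0.1518  0.0572]
 [ 0.4429 -0.2604  0.0312  0.0173]
 [ 0.4318 -0.1754  0.0605  0.0617]
 [ 0.4668 -0.1117  0.135   0.0662]
 [ 0.4813 -0.1879  0.1125  0.0003]
 [ 0.5365 -0.1529  0.1454  0.0002]
 [ 0.5391 -0.2177  0.1477  0.0011]
 [ 0.486  -0.2545  0.1449  0.0005]
 [ 0.4262 -0.2252  0.1446  0.0014]
 [ 0.4216 -0.1593  0.1532  0.0004]
 [ 0.4759 -0.1217  0.1523  0.0009]
 [ 0.5328 -0.3694  0.0682  0.0011]
 [ 0.4901 -0.3722  0.0694  0.0009]
 [ 0.4494 -0.3764  0.0688  0.0018]]
circle [ 0.4808 -0.1889] 0.08712691662228073 0.936
dots [ 0.4822 -0.1886] [   4.0253  -55.8453 -116.0057 -175.8675  123.812    63.886 ] [0.0765 0.0767 0.0769 0.0768 0.077  0.0766]
rack [[ 0.533  -0.369   0.07  ]
 [ 0.4905 -0.372   0.07  ]
 [ 0.4502 -0.3758  0.07  ]] [[ 0.5312 -0.3675  0.07  ]
 [ 0.4894 -0.3717  0.07  ]
 [ 0.448  -0.3752  0.07  ]]
[[-0.9512  0.3087 -0.0006]
 [ 0.3087  0.9512 -0.0013]
 [ 0.0002 -0.0015 -1.    ]]
```

Heights check out: nut tops .145 (.147), wide .146 (.145), slim .153 (.153), hub .1125 (.112), rack .069 (.070). Rotor centre is ≈(.4815,−.1885), with cavities at 34°+60k. Caps lie within about 1 mm of those. Next is the drawn-in swing.

```bash
cat > go.py <<'E'
# usage: go.py x y z yawdeg [x y z yaw ...] : shifts from the present pose (tool axes, mm / rad)
import sys; from plant import ctrl; from h import *
s=ctrl.sense(); p=s["eef_pos"]; M=R.from_rotvec(s["eef_rot"])
m=M.as_matrix(); print("t",round(s["time_s"],2),"tcp",(p*1e3).round(1),"yaw",round(np.degrees(np.arctan2(m[1,1],m[0,1])),1),"open",round(s["opening"],3),"gf",round(s["gripper_force"],1))
for x,y,z,a in np.array(sys.argv[1:],float).reshape(-1,4):
    a=np.radians(a); Y=np.array([np.cos(a),np.sin(a),0]); Z=np.array([0,0,-1.]); X=np.cross(Y,Z)
    G=R.from_matrix(np.c_[X,Y,Z]); t=(M.inv()*G).as_rotvec()
    print((M.inv().apply(np.array([x,y,z])-p)*1e3).round(1),t.round(3),"rows",np.ceil(max(np.linalg.norm([x,y,z]-p)*24,np.degrees(np.linalg.norm(t))/7.16)))
E
python3 go.py .153 .326 .30 72 .28 .22 .30 72 .36 .05 .30 72 .37 -.17 .30 72
```

```text
t 0.15 tcp [192.7 594.1 221.7] yaw 72.0 open 1.003 gf 0.0
[ -45.  -267.3  -77.9] [-0.001 -0.     0.   ] rows 7.0
[-198.5 -329.   -77.9] [-0.001 -0.     0.   ] rows 10.0
[-327.  -466.   -77.7] [-0.001 -0.     0.   ] rows 14.0
[-404.5 -672.1  -77.4] [-0.001 -0.     0.   ] rows 19.0
```

Units first: shifts go in shares of 400 mm and turns go in shares of pi rad. So -329 mm / 400 = -0.8225, -267 mm / 400 = -0.6675.

Emit:
{"op": "send_rows", "data": {"moves": [1,-0.05,-0.325,-0.195,0,0,0,1,-0.1125,-0.6675,-0.195,0,0,0,1,-0.1125,-0.6675,-0.195,0,0,0,1,-0.1125,-0.6675,-0.195,0,0,0,1,-0.1125,-0.6675,-0.195,0,0,0,1,-0.1125,-0.6675,-0.195,0,0,0,1,-0.1125,-0.6675,-0.195,0,0,0,1,-0.1125,-0.6675,-0.195,0,0,0,1,-0.495,-0.8225,-0.195,0,0,0,1,-0.495,-0.8225,-0.195,0,0,0,1,-0.495,-0.8225,-0.195,0,0,0,1,-0.495,-0.8225,-0.195,0,0,0]}}

```text
time_s: 1.15
eef_pos: [0.2806, 0.2194, 0.3006]
eef_rot: [0.488, 3.102, 0.001]
ft_force: [0.9, 0.4, -0.5]
opening: 1.001
gripper_force: 0.0
```

```bash
python3 go.py .28 .22 .30 72 .36 .05 .30 72 .37 -.17 .30 34
```

```text
t 1.15 tcp [280.6 219.4 300.6] yaw 72.1 open 1.001 gf 0.0
[0.8 0.4 0.6] [0.001 0.001 0.002] rows 1.0
[-127.6 -136.8    0.6] [0.001 0.001 0.002] rows 5.0
[-204.6 -343.1    0.5] [0.001 0.001 0.665] rows 10.0
```

In the tool's units: -343 mm / 400 = -0.8575, -205 mm / 400 = -0.5125, 0.665 rad / 3.1416 = 0.2117.

Emit:
{"op": "send_rows", "data": {"moves": [0.65,-0.32,-0.3425,0,0,0,0,0.65,-0.32,-0.3425,0,0,0,0,0.65,-0.32,-0.3425,0,0,0,0,0.65,-0.32,-0.3425,0,0,0,0,0.65,-0.32,-0.3425,0,0,0,0,0.65,-0.5125,-0.8575,0,0,0,0.2117,0.65,-0.5125,-0.8575,0,0,0,0.2117,0.65,-0.5125,-0.8575,0,0,0,0.2117,0.65,-0.5125,-0.8575,0,0,0,0.2117,0.65,-0.5125,-0.8575,0,0,0,0.2117,0.65,-0.5125,-0.8575,0,0,0,0.2117,0.65,-0.5125,-0.8575,0,0,0,0.2117]}}

```text
time_s: 2.15
eef_pos: [0.3685, -0.1717, 0.2998]
eef_rot: [-1.485, -2.767, 0.0]
ft_force: [-0.3, 1.4, 0.7]
opening: 0.652
gripper_force: 0.0
```

```bash
cat > snap.py <<'E'
import sys; from plant import ctrl, read_camera, calibration; from h import *; import json
n=sys.argv[1]; c=calibration("wrist"); im=cv2.cvtColor(read_camera("wrist"),cv2.COLOR_RGB2BGR)
cv2.imwrite(f"pics/{n}.png",im); np.savez(f"pics/{n}.npz",**c)
E
python3 snap.py w1; python3 go.py .4265 -.2253 .24 34 .4265 -.2253 .112 34
```

```text
t 2.2 tcp [ 368.6 -169.9  299.9] yaw 33.8 open 0.65 gf 0.0
[-78.4  17.3  59.7] [-0.    -0.002 -0.004] rows 3.0
[-78.6  17.3 187.7] [-0.    -0.002 -0.004] rows 5.0
```

View pics/w1.png

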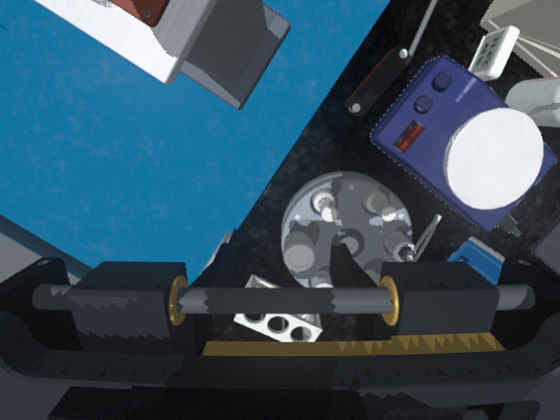

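Wrist view: rotor at px (347,235), the D wide cap at (300,250), the fingers partly hiding the far side. I'll move above D and check it against predicted pixels.

In the tool's units: -78 mm / 400 = -0.195, 60 mm / 400 = 0.15.

Emit:
{"op": "send_rows", "data": {"moves": [0.65,-0.195,0.0425,0.15,0,0,0,0.65,-0.195,0.0425,0.15,0,0,0,0.65,-0.195,0.0425,0.15,0,0,0,0.65,-0.195,0.0425,0.15,0,0,0]}}

```text
time_s: 2.53
eef_pos: [0.4266, -0.2228, 0.2369]
eef_rot: [-1.47, -2.77, -0.002]
ft_force: [-0.2, 1.4, 0.0]
opening: 0.651
gripper_force: 0.0
```

```bash
python3 snap.py w2; python3 go.py .4265 -.2253 .112 34; python3 - <<'E'
from h import *
c=np.load("pics/w2.npz"); im=cv2.imread("pics/w2.png")
for P in [(.4265,-.2253,.145),(.422,-.1595,.153),(.486,-.2544,.147),(.4815,-.1885,.112),(.449,-.3756,.07),(.4898,-.372,.07)]:
    q=proj(c,P)[0]; print(P,q.round(1)); cv2.drawMarker(im,tuple(int(v) for v in q.round()),(0,0,255),0,8,1)
cv2.imwrite("pics/w2m.png",im)
E
```

```text
t 2.58 tcp [ 426.3 -222.4  238.7] yaw 34.1 open 0.651 gf 0.0
[ -3.1  -1.3 126.7] [-0.001 -0.005  0.002] rows 4.0
(0.4265, -0.2253, 0.145) [281.4 214. ]
(0.422, -0.1595, 0.153) [321.1 151.8]
(0.486, -0.2544, 0.147) [315.7 271.1]
(0.4815, -0.1885, 0.112) [346.5 204.1]
(0.449, -0.3756, 0.07) [231.7 295.9]
(0.4898, -0.372, 0.07) [259.6 308.9]
```

View pics/w2m.png

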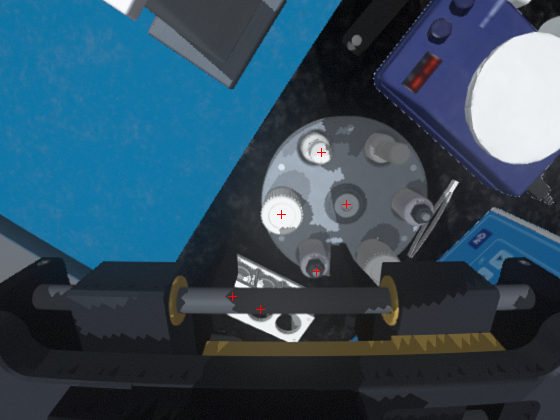

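D's cap centre is at px (282,214), and it was predicted at (281,214). The hub matches too. Descending.

In the tool's units: 127 mm / 400 = 0.3175, 120 mm / 400 = 0.3.

Emit:
{"op": "send_rows", "data": {"moves": [0.65,-0.0075,-0.0025,0,0,0,0,0.65,-0.0075,-0.0025,0.1,0,0,0,0.65,-0.0075,-0.0025,0.1875,0,0,0,0.65,-0.0075,-0.0025,0.2625,0,0,0,0.65,-0.0075,-0.0025,0.3,0,0,0,0.65,-0.0075,-0.0025,0.3175,0,0,0,0.65,-0.0075,-0.0025,0.3175,0,0,0,0.65,-0.0075,-0.0025,0.3175,0,0,0]}}

```text
time_s: 3.25
eef_pos: [0.4282, -0.2275, 0.1154]
eef_rot: [1.474, 2.771, -0.001]
ft_force: [0.1, -0.0, 0.9]
opening: 0.65
gripper_force: 0.0
```

```bash
python3 go.py .4265 -.2253 .112 34
```

```text
t 3.25 tcp [ 428.2 -227.5  115.4] yaw 34.0 open 0.65 gf 0.0
[ 2.8 -0.2  3.4] [ 0.001  0.002 -0.   ] rows 1.0
```

In the tool's units: 2 mm / 400 = 0.005, 1 mm / 400 = 0.0025.

Emit:
{"op": "send_rows", "data": {"moves": [0.65,0.0025,0,0.005,0,0,0,0.65,0.0025,0,0.005,0,0,0,0.65,0.0025,0,0.005,0,0,0]}}

```text
time_s: 3.5
eef_pos: [0.4274, -0.227, 0.1128]
eef_rot: [1.476, 2.771, -0.0]
ft_force: [0.6, -0.5, -0.5]
opening: 0.647
gripper_force: 0.0
```

```bash
python3 go.py .4265 -.2253 .112 34;  python3 go.py .4265 -.2253 .112 34
```

```text
t 3.5 tcp [ 427.4 -227.   112.8] yaw 33.9 open 0.647 gf 0.0
[1.9 0.2 0.8] [ 0.001  0.002 -0.001] rows 1.0
t 3.5 tcp [ 427.4 -227.   112.8] yaw 33.9 open 0.647 gf 0.0
[1.9 0.2 0.8] [ 0.001  0.002 -0.001] rows 1.0
```

Shift 2 mm along x, then close.

In the tool's units: 2 mm / 400 = 0.005, 1 mm / 400 = 0.0025.

Emit:
{"op": "send_rows", "data": {"moves": [0.65,0.005,0,0.0025,0,0,0,0.65,0.005,0,0.0025,0,0,0,0.3,0.005,0,0.0025,0,0,0,0.3,0.005,0,0.0025,0,0,0,0.3,0.005,0,0.0025,0,0,0,0.3,0.005,0,0.0025,0,0,0,0.3,0.005,0,0.0025,0,0,0,0.3,0.005,0,0.0025,0,0,0], "force": 25}}

```text
time_s: 4.17
eef_pos: [0.4256, -0.2249, 0.1105]
eef_rot: [-1.477, -2.773, -0.0]
ft_force: [-0.4, -0.2, -0.2]
opening: 0.433
gripper_force: 25.0
```

```bash
python3 go.py .4265 -.2253 .25 34 .449 -.3756 .25 4.5
```

```text
t 4.17 tcp [ 425.6 -224.9  110.5] yaw 33.9 open 0.433 gf 25.0
[  -0.8    0.5 -139.5] [-0.    -0.    -0.001] rows 4.0
[-138.1  -64.7 -139.5] [-0.    -0.     0.513] rows 5.0
```

Gripped: opening 0.433 ≈ 37.7 mm (wide cap 38). Lift and carry to the rack's middle hole.

```bash
python3 go.py .4902 -.3719 .25 4.5 .4902 -.3719 .0765 4.5
```

```text
t 4.17 tcp [ 425.6 -224.9  110.5] yaw 33.9 open 0.433 gf 25.0
[-158.   -28.4 -139.5] [-0.    -0.     0.513] rows 6.0
[-158.   -28.4   34. ] [-0.    -0.     0.513] rows 5.0
```

In the tool's units: -140 mm / 400 = -0.35, -135 mm / 400 = -0.3375.

Emit:
{"op": "send_rows", "data": {"moves": [0.3,0,0,-0.025,0,0,0,0.3,0,0,-0.0875,0,0,0,0.3,0,0,-0.1625,0,0,0,0.3,0,0,-0.2375,0,0,0,0.3,0,0,-0.3,0,0,0,0.3,0,0,-0.3375,0,0,0,0.3,0,0,-0.35,0,0,0,0.3,0,0,-0.35,0,0,0]}}

```text
time_s: 4.83
eef_pos: [0.4263, -0.2254, 0.2525]
eef_rot: [1.475, 2.77, -0.001]
ft_force: [-0.1, -0.1, -0.1]
opening: 0.428
gripper_force: 25.0
```

```bash
python3 go.py .4902 -.3719 .25 4.5 .4902 -.3719 .0765 4.5
```

```text
t 4.83 tcp [ 426.3 -225.4  252.5] yaw 33.9 open 0.428 gf 25.0
[-157.2  -28.7    2.9] [0.002 0.003 0.513] rows 5.0
[-156.7  -28.9  176.4] [0.002 0.003 0.513] rows 6.0
```

In the tool's units: -157 mm / 400 = -0.3925, -152 mm / 400 = -0.38, 0.513 rad / 3.1416 = 0.1633.

Emit:
{"op": "send_rows", "data": {"moves": [0.3,-0.025,-0.005,0,0,0,0.0159,0.3,-0.1,-0.02,0,0,0,0.0477,0.3,-0.1875,-0.035,0,0,0,0.0796,0.3,-0.275,-0.05,0,0,0,0.1146,0.3,-0.345,-0.0625,0,0,0,0.1464,0.3,-0.38,-0.07,0,0,0,0.1623,0.3,-0.3925,-0.0725,0.005,0,0,0.1633,0.3,-0.3925,-0.0725,0.005,0,0,0.1633,0.3,-0.3925,-0.0725,0.1,0,0,0.1633,0.3,-0.3925,-0.0725,0.1625,0,0,0.1633,0.3,-0.3925,-0.0725,0.1875,0,0,0.1633,0.3,-0.3925,-0.0725,0.1875,0,0,0.1633]}}

```text
time_s: 5.83
eef_pos: [0.487, -0.3683, 0.1715]
eef_rot: [-2.124, -2.304, -0.001]
ft_force: [-0.2, 0.3, -0.8]
opening: 0.427
gripper_force: 25.0
```

```bash
python3 go.py .4902 -.3719 .0765 4.5; python3 - <<'E'
from plant import read_camera
import cv2
a=cv2.cvtColor(read_camera("scene"),cv2.COLOR_RGB2BGR); cv2.imwrite("pics/s2.png",a)
b=cv2.cvtColor(read_camera("top"),cv2.COLOR_RGB2BGR); cv2.imwrite("pics/t2.png",b)
cv2.imwrite("pics/s2c.png",cv2.resize(a[120:300,200:400],None,fx=3.3,fy=3.3))
E
```

```text
t 5.83 tcp [ 487.  -368.3  171.5] yaw 4.6 open 0.427 gf 25.0
[-4.4  3.4 94.9] [-0.005 -0.006  0.002] rows 3.0
```

View pics/s2c.png

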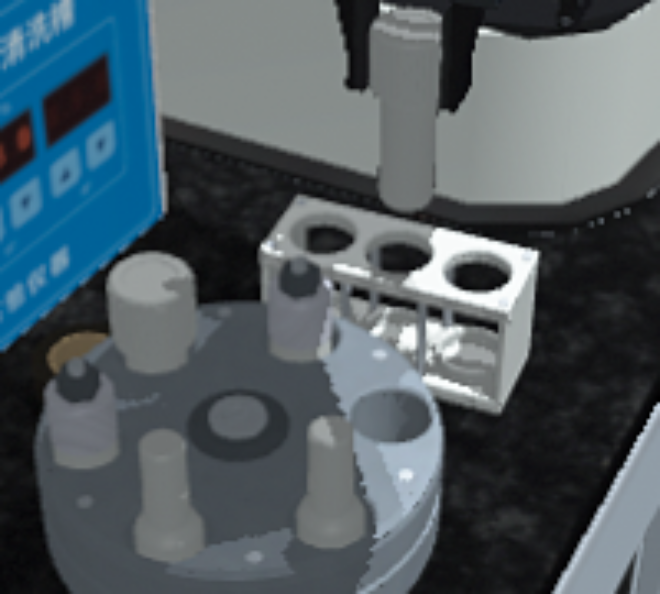

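Upright tube at px (405,110) of the crop, over the middle hole (400,255). Cavity D is empty. Settle first, then lower.

In the tool's units: 50 mm / 400 = 0.125, -2 mm / 400 = -0.005.

Emit:
{"op": "send_rows", "data": {"moves": [0.3,-0.005,0.005,0.125,0,0,0,0.3,-0.005,0.005,0.125,0,0,0,0.3,-0.005,0.005,0.125,0,0,0,0.3,-0.005,0.005,0.125,0,0,0,0.3,-0.005,0.005,0.125,0,0,0]}}

```text
time_s: 6.35
eef_pos: [0.4924, -0.3741, 0.1281]
eef_rot: [2.129, 2.305, -0.0]
ft_force: [-0.0, -0.3, -0.5]
opening: 0.428
gripper_force: 25.1
```

```bash
python3 go.py .4902 -.3719 .0765 4.5
```

```text
t 6.35 tcp [ 492.4 -374.1  128.1] yaw 4.5 open 0.428 gf 25.1
[ 2.5 -2.1 51.6] [0.002 0.003 0.001] rows 2.0
```

In the tool's units: 51 mm / 400 = 0.1275, 50 mm / 400 = 0.125.

Emit:
{"op": "send_rows", "data": {"moves": [0.3,0.005,-0.005,0.0125,0,0,0,0.3,0.005,-0.005,0.05,0,0,0,0.3,0.005,-0.005,0.0875,0,0,0,0.3,0.005,-0.005,0.1125,0,0,0,0.3,0.005,-0.005,0.125,0,0,0,0.3,0.005,-0.005,0.1275,0,0,0,0.3,0.005,-0.005,0.1275,0,0,0,0.3,0.005,-0.005,0.1275,0,0,0]}}

```text
time_s: 7.02
eef_pos: [0.4896, -0.3718, 0.0754]
eef_rot: [2.131, 2.307, -0.0]
ft_force: [0.3, 0.5, -0.5]
opening: 0.432
gripper_force: 25.1
```

```bash
python3 go.py .4902 -.3719 .0755 4.5
```

```text
t 7.02 tcp [ 489.6 -371.8   75.4] yaw 4.5 open 0.432 gf 25.1
[-0.2  0.6 -0.1] [0.001 0.001 0.   ] rows 1.0
```

Seated in the rack (foot ≈10 mm). Release and go to nut C.

In the tool's units: -130 mm / 400 = -0.325, -95 mm / 400 = -0.2375.

Emit:
{"op": "send_rows", "data": {"moves": [0.65,0,0,0,0,0,0,0.65,0,0,0,0,0,0,0.65,0,0,0,0,0,0,0.65,0,0,0,0,0,0,0.65,0,0,-0.05,0,0,0,0.65,0,0,-0.1375,0,0,0,0.65,0,0,-0.2375,0,0,0,0.65,0,0,-0.325,0,0,0,0.65,0,0,-0.325,0,0,0,0.65,0,0,-0.325,0,0,0]}}

```text
time_s: 7.85
eef_pos: [0.4907, -0.3729, 0.2085]
eef_rot: [2.127, 2.302, -0.0]
ft_force: [-0.2, 0.5, -1.5]
opening: 0.652
gripper_force: 0.0
```

```bash
python3 go.py .486 -.2544 .205 94 .486 -.2544 .108 94
```

```text
t 7.85 tcp [ 490.7 -372.9  208.5] yaw 4.5 open 0.652 gf 0.0
[118.5   4.6   2.9] [-1.000e-03  8.000e-03 -1.562e+00] rows 13.0
[119.    4.2  99.9] [-1.000e-03  8.000e-03 -1.562e+00] rows 13.0
```

In the tool's units: 118 mm / 400 = 0.295, 90 mm / 400 = 0.225, -1.56 rad / 3.1416 = -0.4966.

Emit:
{"op": "send_rows", "data": {"moves": [0.65,0.075,0.0025,0,0,0,-0.0382,0.65,0.15,0.005,0,0,0,-0.0764,0.65,0.225,0.01,0,0,0,-0.1146,0.65,0.295,0.01,0,0,0,-0.1528,0.65,0.295,0.01,0,0,0,-0.4966,0.65,0.295,0.01,0,0,0,-0.4966,0.65,0.295,0.01,0,0,0,-0.4966,0.65,0.295,0.01,0,0,0,-0.4966,0.65,0.295,0.01,0,0,0,-0.4966,0.65,0.295,0.01,0,0,0,-0.4966,0.65,0.295,0.01,0,0,0,-0.4966,0.65,0.295,0.01,0,0,0,-0.4966]}}

```text
time_s: 8.85
eef_pos: [0.4829, -0.2528, 0.2026]
eef_rot: [-0.009, -3.139, -0.003]
ft_force: [-0.1, 0.6, -0.1]
opening: 0.651
gripper_force: 0.0
```

Emit:
{"op": "send_rows", "data": {"moves": [0.65,0,0,0,0,0,0,0.65,0,0,0,0,0,0,0.65,0,0,0,0,0,0,0.65,0,0,0,0,0,0]}}

```text
time_s: 9.18
eef_pos: [0.4836, -0.2533, 0.204]
eef_rot: [-0.023, -3.141, -0.001]
ft_force: [-0.0, 0.0, -0.4]
opening: 0.65
gripper_force: 0.0
```

```bash
python3 go.py .486 -.2544 .205 94 .486 -.2544 .108 94; python3 snap.py w3;python3 - <<'E'
from h import *
c=np.load("pics/w3.npz"); im=cv2.imread("pics/w3.png")
for P in [(.422,-.1595,.153),(.486,-.2544,.147),(.4815,-.1885,.112),(.4268,-.2254,.105),(.4902,-.3719,.110)]:
    q=proj(c,P)[0]; print(P,q.round(1)); cv2.drawMarker(im,tuple(int(v) for v in q.round()),(0,0,255),0,8,1)
cv2.imwrite("pics/w3m.png",cv2.resize(im[80:330,130:450],None,fx=2.3,fy=2.3,interpolation=2))
E
```

```text
t 9.18 tcp [ 483.6 -253.3  204. ] yaw 89.2 open 0.65 gf 0.0
[-2.4 -1.1 -1. ] [ 0.001 -0.001 -0.084] rows 1.0
[-2.5 -1.1 96. ] [ 0.001 -0.001 -0.084] rows 3.0
(0.422, -0.1595, 0.153) [411.6 145.9]
(0.486, -0.2544, 0.147) [281.9 227.7]
(0.4815, -0.1885, 0.112) [354.5 207.9]
(0.4268, -0.2254, 0.105) [314.1 146.6]
(0.4902, -0.3719, 0.11) [156.5 219.1]
```

View pics/w3m.png

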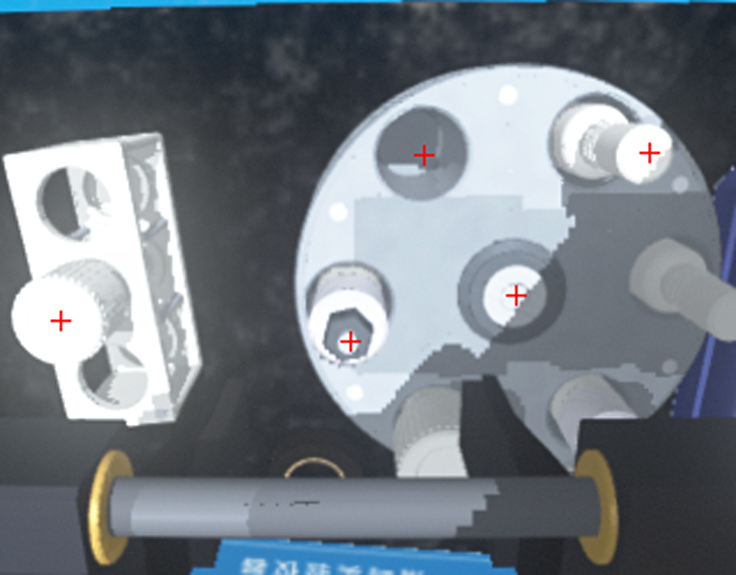

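Rack tube, slim E, hub and cavity D all coincide with predictions within ~1 px; nut C perhaps 1 mm nearer. Descend on C.

In the tool's units: 96 mm / 400 = 0.24, 88 mm / 400 = 0.22, -0.084 rad / 3.1416 = -0.0267.

Emit:
{"op": "send_rows", "data": {"moves": [0.55,-0.0025,-0.0025,0.025,0,0,-0.0267,0.55,-0.0025,-0.0025,0.1,0,0,-0.0267,0.55,-0.0025,-0.0025,0.175,0,0,-0.0267,0.55,-0.0025,-0.0025,0.22,0,0,-0.0267,0.55,-0.0025,-0.0025,0.24,0,0,-0.0267,0.55,-0.0025,-0.0025,0.24,0,0,-0.0267,0.55,-0.0025,-0.0025,0.24,0,0,-0.0267]}}

```text
time_s: 9.82
eef_pos: [0.4851, -0.2546, 0.1089]
eef_rot: [-0.112, 3.139, -0.0]
ft_force: [0.1, -0.1, 0.5]
opening: 0.547
gripper_force: 0.0
```

```bash
python3 go.py .4855 -.2544 .108 94
```

```text
t 9.82 tcp [ 485.1 -254.6  108.9] yaw 94.1 open 0.547 gf 0.0
[-0.4  0.2  0.9] [-0.     0.     0.002] rows 1.0
```

Emit:
{"op": "send_rows", "data": {"moves": [0.2,0,0,0,0,0,0,0.2,0,0,0,0,0,0,0.2,0,0,0,0,0,0,0.2,0,0,0,0,0,0,0.2,0,0,0,0,0,0,0.2,0,0,0,0,0,0], "force": 25}}

```text
time_s: 10.32
eef_pos: [0.4852, -0.2547, 0.1092]
eef_rot: [-0.113, 3.139, -0.001]
ft_force: [0.9, 0.2, 2.9]
opening: 0.328
gripper_force: 25.0
```

```bash
python3 go.py .4268 -.2254 .25 34 
```

```text
t 10.32 tcp [ 485.2 -254.7  109.2] yaw 94.1 open 0.328 gf 25.0
[  56.    33.4 -140.9] [-0.00e+00  1.00e-03  1.05e+00] rows 9.0
```

Nut cap gripped (28.5 mm). Lift.

In the tool's units: -130 mm / 400 = -0.325, -120 mm / 400 = -0.3, 0.7 rad / 3.1416 = 0.2228.

Emit:
{"op": "send_rows", "data": {"moves": [0.2,0,0,-0.025,0,0,0,0.2,0,0,-0.0875,0,0,0,0.2,0,0,-0.1625,0,0,0,0.2,0,0,-0.2375,0,0,0,0.2,0,0,-0.3,0,0,0,0.2,0,0,-0.325,0,0,0,0.2,0.025,0.015,-0.325,0,0,0.0318,0.2,0.0625,0.0375,-0.325,0,0,0.07,0.2,0.1,0.06,-0.325,0,0,0.1082,0.2,0.13,0.0775,-0.325,0,0,0.1464,0.2,0.14,0.0825,-0.325,0,0,0.1846,0.2,0.14,0.0825,-0.325,0,0,0.2228]}}

```text
time_s: 11.32
eef_pos: [0.4252, -0.2247, 0.2377]
eef_rot: [-0.978, -2.984, -0.001]
ft_force: [-0.7, 0.0, -0.9]
opening: 0.324
gripper_force: 25.0
```

In the tool's units: 0.35 rad / 3.1416 = 0.1114.

Emit:
{"op": "send_rows", "data": {"moves": [0.2,0,0,0,0,0,0.0382,0.2,0,0,0,0,0,0.0764,0.2,0,0,0,0,0,0.1114,0.2,0,0,0,0,0,0.1114,0.2,0,0,0,0,0,0.1114,0.2,0,0,0,0,0,0.1114,0.2,0,0,0,0,0,0.1114]}}

```text
time_s: 11.9
eef_pos: [0.4265, -0.2255, 0.2383]
eef_rot: [-1.472, -2.775, -0.0]
ft_force: [-0.8, -0.8, -2.2]
opening: 0.327
gripper_force: 25.0
```

```bash
python3 go.py .4268 -.2254 .109 34; python3 snap.py w4; python3 - <<'E'
from plant import read_camera
import cv2
a=cv2.cvtColor(read_camera("scene"),cv2.COLOR_RGB2BGR)[90:310,200:400]
cv2.imwrite("pics/s4c.png",cv2.resize(a,None,fx=2.6,fy=2.6))
E
```

```text
t 11.9 tcp [ 426.5 -225.5  238.3] yaw 34.1 open 0.327 gf 25.0
[ -0.2   0.3 129.3] [-0.    -0.     0.002] rows 4.0
```

View pics/s4c.png

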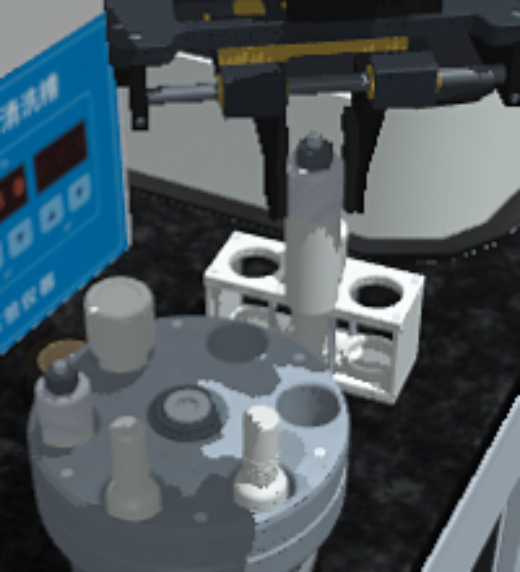

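Nut tube is upright at (313,240) above the empty D cavity (308,405). Lower.

In the tool's units: 129 mm / 400 = 0.3225, 127 mm / 400 = 0.3175.

Emit:
{"op": "send_rows", "data": {"moves": [0.2,0,0,0.0375,0,0,0,0.2,0,0,0.1,0,0,0,0.2,0,0,0.1625,0,0,0,0.2,0,0,0.2125,0,0,0,0.2,0,0,0.2625,0,0,0,0.2,0,0,0.3,0,0,0,0.2,0,0,0.3175,0,0,0,0.2,0,0,0.3225,0,0,0,0.2,0,0,0.3225,0,0,0,0.2,0,0,0.3225,0,0,0]}}

```text
time_s: 12.83
eef_pos: [0.427, -0.2259, 0.1102]
eef_rot: [1.475, 2.773, -0.0]
ft_force: [-0.5, -0.3, -1.1]
opening: 0.327
gripper_force: 25.0
```

```bash
python3 go.py .4268 -.2254 .109 34
```

```text
t 12.83 tcp [ 427.  -225.9  110.2] yaw 34.0 open 0.327 gf 25.0
[0.5 0.1 1.2] [ 0.     0.001 -0.   ] rows 1.0
```

In the tool's units: -110 mm / 400 = -0.275, -85 mm / 400 = -0.2125.

Emit:
{"op": "send_rows", "data": {"moves": [0.2,0,0,0.0025,0,0,0,0.5,0,0,0.0025,0,0,0,0.5,0,0,0.0025,0,0,0,0.5,0,0,0.0025,0,0,0,0.5,0,0,-0.025,0,0,0,0.5,0,0,-0.1125,0,0,0,0.5,0,0,-0.2125,0,0,0,0.5,0,0,-0.275,0,0,0,0.5,0,0,-0.275,0,0,0,0.5,0,0,-0.275,0,0,0]}}

```text
time_s: 13.67
eef_pos: [0.4279, -0.2265, 0.2226]
eef_rot: [1.473, 2.769, -0.001]
ft_force: [-0.6, -0.9, -0.7]
opening: 0.498
gripper_force: 0.0
```

```bash
python3 go.py .422 -.1595 .22 -26 
```

```text
t 13.67 tcp [ 427.9 -226.5  222.6] yaw 34.0 open 0.498 gf 0.0
[58.8 32.6  2.4] [0.004 0.004 1.047] rows 9.0
```

In the tool's units: 58 mm / 400 = 0.145, 32 mm / 400 = 0.08, 1.047 rad / 3.1416 = 0.3333.

Emit:
{"op": "send_rows", "data": {"moves": [0.5,0.0625,0.035,0,0,0,0.0382,0.5,0.145,0.08,0,0,0,0.3333,0.5,0.145,0.08,0,0,0,0.3333,0.5,0.145,0.08,0,0,0,0.3333,0.5,0.145,0.08,0,0,0,0.3333,0.5,0.145,0.08,0,0,0,0.3333,0.5,0.145,0.08,0,0,0,0.3333,0.5,0.145,0.08,0,0,0,0.3333,0.5,0.145,0.08,0,0,0,0.3333,0.5,0.145,0.08,0,0,0,0.3333,0.5,0.145,0.08,0,0,0,0.3333,0.5,0.145,0.08,0,0,0,0.3333]}}

```text
time_s: 14.67
eef_pos: [0.4203, -0.1594, 0.2189]
eef_rot: [-2.662, -1.666, 0.001]
ft_force: [0.9, 0.7, 0.6]
opening: 0.499
gripper_force: 0.0
```

```bash
python3 go.py .422 -.1595 .22 -26 .422 -.1595 .121 -26;  python3 snap.py w5;python3 - <<'E'
from h import *
c=np.load("pics/w5.npz"); im=cv2.imread("pics/w5.png")
for P in [(.422,-.1595,.153),(.4268,-.2254,.147),(.4861,-.2543,.105)]:
    q=proj(c,P)[0]; print(P,q.round(1)); cv2.drawMarker(im,tuple(int(v) for v in q.round()),(0,0,255),0,8,1)
cv2.imwrite("pics/w5m.png",cv2.resize(im[80:330,130:450],None,fx=2.3,fy=2.3,interpolation=2))
E
```

```text
t 14.67 tcp [ 420.3 -159.4  218.9] yaw -25.9 open 0.499 gf 0.0
[ 0.6  1.6 -1.1] [-0.001 -0.     0.002] rows 1.0
[ 0.6  1.7 97.9] [-0.001 -0.     0.002] rows 3.0
(0.422, -0.1595, 0.153) [284.9 221.1]
(0.4268, -0.2254, 0.147) [321.4 278.2]
(0.4861, -0.2543, 0.105) [379.4 256.8]
```

View pics/w5m.png

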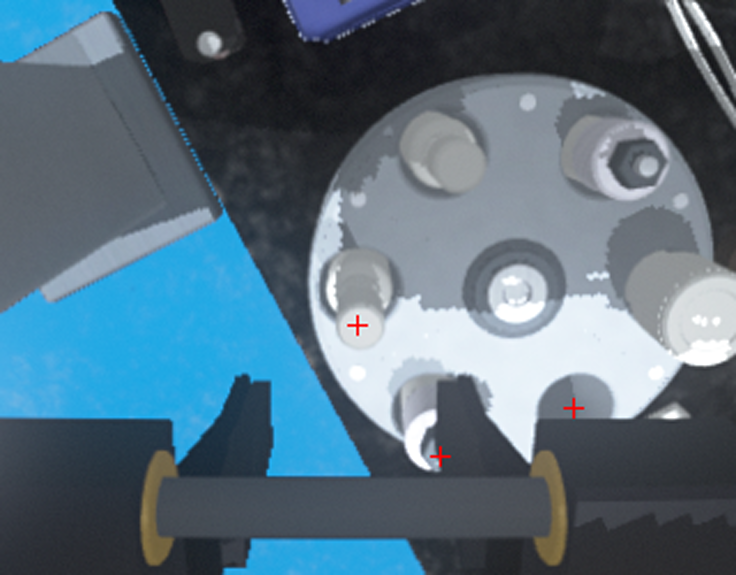

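Slim cap top is at crop (360,327) with the marker at (357,325). Nut D stands in its cavity. Descend.

In the tool's units: 98 mm / 400 = 0.245, 90 mm / 400 = 0.225.

Emit:
{"op": "send_rows", "data": {"moves": [0.5,0,0.0025,0.03,0,0,0,0.5,0,0.0025,0.1,0,0,0,0.5,0,0.0025,0.175,0,0,0,0.5,0,0.0025,0.225,0,0,0,0.5,0,0.0025,0.245,0,0,0,0.5,0,0.0025,0.245,0,0,0,0.5,0,0.0025,0.245,0,0,0]}}

```text
time_s: 15.3
eef_pos: [0.4216, -0.16, 0.1216]
eef_rot: [-2.664, -1.665, 0.0]
ft_force: [-0.7, -0.5, 0.0]
opening: 0.496
gripper_force: 0.0
```

```bash
python3 go.py .422 -.1595 .121 -26 
```

```text
t 15.3 tcp [ 421.6 -160.   121.6] yaw -26.0 open 0.496 gf 0.0
[0.6 0.1 0.6] [-0.001 -0.     0.   ] rows 1.0
```

Emit:
{"op": "send_rows", "data": {"moves": [0.1,0,0,0,0,0,0,0.1,0,0,0,0,0,0,0.1,0,0,0,0,0,0,0.1,0,0,0,0,0,0,0.1,0,0,0,0,0,0,0.1,0,0,0,0,0,0], "force": 25}}

```text
time_s: 15.8
eef_pos: [0.422, -0.1602, 0.1221]
eef_rot: [2.663, 1.664, 0.001]
ft_force: [-0.1, 0.3, 2.3]
opening: 0.197
gripper_force: 25.0
```

```bash
python3 go.py .4861 -.2543 .25 -86 
```

```text
t 15.8 tcp [ 422.  -160.2  122.1] yaw -26.0 open 0.197 gf 25.0
[ -56.5   99.  -127.7] [ 1.000e-03 -1.000e-03  1.047e+00] rows 9.0
```

Gripped slim cap (~17–18 mm). Lift and carry to C.

In the tool's units: -130 mm / 400 = -0.325, -128 mm / 400 = -0.32, 0.7 rad / 3.1416 = 0.2228.

Emit:
{"op": "send_rows", "data": {"moves": [0.1,0,0,-0.025,0,0,0,0.1,0,0,-0.0875,0,0,0,0.1,0,0,-0.1625,0,0,0,0.1,0,0,-0.2375,0,0,0,0.1,0,0,-0.295,0,0,0,0.1,0,0,-0.32,0,0,0,0.1,-0.0125,0.0225,-0.325,0,0,0.0318,0.1,-0.04,0.0675,-0.325,0,0,0.07,0.1,-0.075,0.1275,-0.325,0,0,0.1082,0.1,-0.1075,0.1875,-0.325,0,0,0.1464,0.1,-0.13,0.23,-0.325,0,0,0.1846,0.1,-0.14,0.2475,-0.325,0,0,0.2228]}}

```text
time_s: 16.8
eef_pos: [0.4866, -0.2555, 0.2504]
eef_rot: [-3.075, -0.639, 0.002]
ft_force: [-0.3, 0.9, 0.0]
opening: 0.199
gripper_force: 25.0
```

In the tool's units: 0.347 rad / 3.1416 = 0.1105.

Emit:
{"op": "send_rows", "data": {"moves": [0.1,0,0,0,0,0,0.0382,0.1,0,0,0,0,0,0.0764,0.1,0,0,0,0,0,0.1105,0.1,0,0,0,0,0,0.1105,0.1,0,0,0,0,0,0.1105,0.1,0,0,0,0,0,0.1105,0.1,0,0,0,0,0,0.1105]}}

```text
time_s: 17.38
eef_pos: [0.4859, -0.2536, 0.2514]
eef_rot: [-3.139, -0.113, 0.001]
ft_force: [-0.5, -1.1, -1.1]
opening: 0.198
gripper_force: 25.0
```

```bash
python3 go.py .4861 -.2543 .122 -86; python3 - <<'E'
from plant import read_camera
import cv2
a=cv2.cvtColor(read_camera("scene"),cv2.COLOR_RGB2BGR)[90:310,200:400]
cv2.imwrite("pics/s6c.png",cv2.resize(a,None,fx=2.6,fy=2.6))
E
```

```text
t 17.38 tcp [ 485.9 -253.6  251.4] yaw -85.9 open 0.198 gf 25.0
[  0.2   0.7 129.4] [-0.     0.     0.002] rows 4.0
```

View pics/s6c.png

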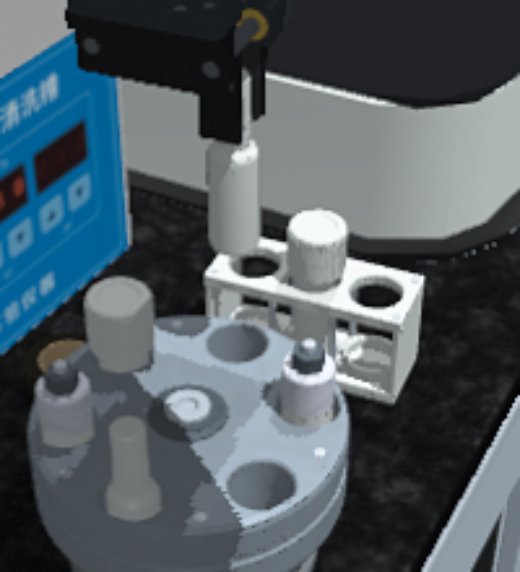

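Slim upright at (233,200) above the empty C cavity (237,342). Nut is seated in D. Lower.

In the tool's units: 129 mm / 400 = 0.3225, 127 mm / 400 = 0.3175.

Emit:
{"op": "send_rows", "data": {"moves": [0.1,0,0,0.0375,0,0,0,0.1,0,0,0.1,0,0,0,0.1,0,0,0.1625,0,0,0,0.1,0,0,0.2125,0,0,0,0.1,0,0,0.2625,0,0,0,0.1,0,0,0.3,0,0,0,0.1,0,0,0.3175,0,0,0,0.1,0,0,0.3225,0,0,0,0.1,0,0,0.3225,0,0,0,0.1,0,0,0.3225,0,0,0]}}

```text
time_s: 18.27
eef_pos: [0.4864, -0.2539, 0.1233]
eef_rot: [3.139, 0.11, 0.001]
ft_force: [0.2, 0.4, -0.6]
opening: 0.199
gripper_force: 25.0
```

```bash
python3 go.py .4861 -.2543 .122 -86 
```

```text
t 18.27 tcp [ 486.4 -253.9  123.3] yaw -86.0 open 0.199 gf 25.0
[-0.3  0.4  1.3] [ 0.    -0.001  0.   ] rows 1.0
```

In the tool's units: -90 mm / 400 = -0.225, -60 mm / 400 = -0.15.

Emit:
{"op": "send_rows", "data": {"moves": [0.1,0,0,0.0025,0,0,0,0.65,0,0,0.0025,0,0,0,0.65,0,0,0.0025,0,0,0,0.65,0,0,0.0025,0,0,0,0.65,0,0,0.0025,0,0,0,0.65,0,0,-0.05,0,0,0,0.65,0,0,-0.15,0,0,0,0.65,0,0,-0.225,0,0,0,0.65,0,0,-0.225,0,0,0,0.65,0,0,-0.225,0,0,0]}}

```text
time_s: 19.1
eef_pos: [0.4875, -0.2548, 0.2154]
eef_rot: [3.136, 0.11, 0.007]
ft_force: [-1.2, -0.1, -1.0]
opening: 0.644
gripper_force: 0.0
```

```bash
python3 go.py .4900 -.3719 .20 4.5 .4900 -.3719 .0755 4.5
```

```text
t 19.1 tcp [ 487.5 -254.8  215.4] yaw -86.0 open 0.644 gf 0.0
[ -5.7 117.   15.8] [ 6.000e-03 -1.000e-03 -1.579e+00] rows 13.0
[ -6.3 116.5 140.3] [ 6.000e-03 -1.000e-03 -1.579e+00] rows 13.0
```

In the tool's units: 117 mm / 400 = 0.2925, 70 mm / 400 = 0.175, -1.579 rad / 3.1416 = -0.5026.

Emit:
{"op": "send_rows", "data": {"moves": [0.65,-0.005,0.0875,0,0,0,-0.0382,0.65,-0.01,0.175,0,0,0,-0.0764,0.65,-0.0125,0.2925,0.025,0,0,-0.5026,0.65,-0.0125,0.2925,0.025,0,0,-0.5026,0.65,-0.0125,0.2925,0.025,0,0,-0.5026,0.65,-0.0125,0.2925,0.025,0,0,-0.5026,0.65,-0.0125,0.2925,0.025,0,0,-0.5026,0.65,-0.0125,0.2925,0.025,0,0,-0.5026,0.65,-0.0125,0.2925,0.025,0,0,-0.5026,0.65,-0.0125,0.2925,0.025,0,0,-0.5026,0.65,-0.0125,0.2925,0.025,0,0,-0.5026,0.65,-0.0125,0.2925,0.025,0,0,-0.5026]}}

```text
time_s: 20.1
eef_pos: [0.4884, -0.3701, 0.2004]
eef_rot: [-2.224, -2.214, 0.0]
ft_force: [0.1, 0.3, -0.8]
opening: 0.648
gripper_force: 0.0
```

Emit:
{"op": "send_rows", "data": {"moves": [0.65,0,0,0,0,0,0,0.65,0,0,0,0,0,0,0.65,0,0,0,0,0,0,0.65,0,0,0,0,0,0]}}

```text
time_s: 20.43
eef_pos: [0.489, -0.3706, 0.2019]
eef_rot: [-2.236, -2.206, 0.0]
ft_force: [0.5, -0.5, 0.5]
opening: 0.65
gripper_force: 0.0
```

```bash
python3 go.py .4900 -.3719 .0755 4.5
```

```text
t 20.43 tcp [ 489.  -370.6  201.9] yaw -0.8 open 0.65 gf 0.0
[ -1.3   1.1 126.4] [-0.001 -0.001 -0.092] rows 4.0
```

In the tool's units: 126 mm / 400 = 0.315, 125 mm / 400 = 0.3125, -0.09 rad / 3.1416 = -0.0286.

Emit:
{"op": "send_rows", "data": {"moves": [0.65,-0.0025,0.0025,0.05,0,0,-0.0286,0.65,-0.0025,0.0025,0.1375,0,0,-0.0286,0.65,-0.0025,0.0025,0.225,0,0,-0.0286,0.65,-0.0025,0.0025,0.2875,0,0,-0.0286,0.65,-0.0025,0.0025,0.3125,0,0,-0.0286,0.65,-0.0025,0.0025,0.315,0,0,-0.0286,0.65,-0.0025,0.0025,0.315,0,0,-0.0286,0.65,-0.0025,0.0025,0.315,0,0,-0.0286]}}

```text
time_s: 21.1
eef_pos: [0.4914, -0.373, 0.0788]
eef_rot: [2.13, 2.304, -0.0]
ft_force: [0.4, -1.1, -0.1]
opening: 0.647
gripper_force: 0.0
```

```bash
python3 go.py .4900 -.3719 .0755 4.5
```

```text
t 21.1 tcp [ 491.4 -373.    78.8] yaw 4.5 open 0.647 gf 0.0
[ 1.2 -1.3  3.3] [0.002 0.003 0.   ] rows 1.0
```

In the tool's units: 2 mm / 400 = 0.005, -1 mm / 400 = -0.0025.

Emit:
{"op": "send_rows", "data": {"moves": [0.65,0.0025,-0.0025,0.005,0,0,0,0.65,0.0025,-0.0025,0.005,0,0,0,0.3,0.0025,-0.0025,0.005,0,0,0,0.3,0.0025,-0.0025,0.005,0,0,0,0.3,0.0025,-0.0025,0.005,0,0,0,0.3,0.0025,-0.0025,0.005,0,0,0,0.3,0.0025,-0.0025,0.005,0,0,0,0.3,0.0025,-0.0025,0.005,0,0,0], "force": 25}}

```text
time_s: 21.77
eef_pos: [0.4893, -0.3711, 0.0748]
eef_rot: [2.132, 2.307, 0.0]
ft_force: [-0.7, 0.9, 1.9]
opening: 0.43
gripper_force: 25.0
```

```bash
python3 go.py .4222 -.1596 .25 -26
```

```text
t 21.77 tcp [ 489.3 -371.1   74.8] yaw 4.5 open 0.43 gf 25.0
[ 216.   -50.1 -175.3] [0.    0.    0.533] rows 7.0
```

In the tool's units: -175 mm / 400 = -0.4375, -172 mm / 400 = -0.43, 0.3 rad / 3.1416 = 0.0955.

Emit:
{"op": "send_rows", "data": {"moves": [0.3,0,0,-0.025,0,0,0,0.3,0,0,-0.0875,0,0,0,0.3,0,0,-0.1625,0,0,0,0.3,0,0,-0.25,0,0,0,0.3,0,0,-0.3375,0,0,0,0.3,0,0,-0.4,0,0,0,0.3,0,0,-0.43,0,0,0,0.3,0,0,-0.4375,0,0,0,0.3,0.025,-0.005,-0.4375,0,0,0.0127,0.3,0.0875,-0.02,-0.4375,0,0,0.0318,0.3,0.17,-0.04,-0.4375,0,0,0.0637,0.3,0.255,-0.06,-0.4375,0,0,0.0955]}}

```text
time_s: 22.77
eef_pos: [0.4555, -0.2697, 0.2465]
eef_rot: [-2.455, -1.952, 0.002]
ft_force: [-0.0, 0.5, -1.0]
opening: 0.429
gripper_force: 25.0
```

In the tool's units: 105 mm / 400 = 0.2625, 92 mm / 400 = 0.23, 0.23 rad / 3.1416 = 0.0732.

Emit:
{"op": "send_rows", "data": {"moves": [0.3,0.085,-0.05,0,0,0,0.0255,0.3,0.165,-0.0825,0,0,0,0.0477,0.3,0.23,-0.115,0,0,0,0.0637,0.3,0.2625,-0.1375,0,0,0,0.0732,0.3,0.2625,-0.1375,0,0,0,0.0732,0.3,0.2625,-0.1375,0,0,0,0.0732]}}

```text
time_s: 23.27
eef_pos: [0.4258, -0.1558, 0.248]
eef_rot: [-2.659, -1.671, 0.002]
ft_force: [-0.9, -0.3, -1.8]
opening: 0.429
gripper_force: 25.0
```

```bash
python3 go.py .4222 -.1596 .25 -26
```

```text
t 23.27 tcp [ 425.8 -155.8  248. ] yaw -25.7 open 0.429 gf 25.0
[-4.9 -1.6 -2. ] [-0.002  0.     0.005] rows 1.0
```

In the tool's units: 30 mm / 400 = 0.075, 10 mm / 400 = 0.025, 0.005 rad / 3.1416 = 0.0016.

Emit:
{"op": "send_rows", "data": {"moves": [0.3,-0.0125,-0.005,0.025,0,0,0.0016,0.3,-0.0125,-0.005,0.075,0,0,0.0016,0.3,-0.0125,-0.005,0.075,0,0,0.0016,0.3,-0.0125,-0.005,0.075,0,0,0.0016,0.3,-0.0125,-0.005,0.075,0,0,0.0016]}}

```text
time_s: 23.68
eef_pos: [0.4224, -0.161, 0.2194]
eef_rot: [-2.666, -1.66, 0.001]
ft_force: [0.2, 0.7, -1.6]
opening: 0.432
gripper_force: 25.0
```

```bash
python3 go.py .4222 -.1596 .110 -26
```

```text
t 23.68 tcp [ 422.4 -161.   219.4] yaw -26.2 open 0.432 gf 25.0
[  1.2  -0.7 109.4] [-0.001  0.    -0.003] rows 3.0
```

Aligned within ~1 mm. Lower.

In the tool's units: 109 mm / 400 = 0.2725, 106 mm / 400 = 0.265.

Emit:
{"op": "send_rows", "data": {"moves": [0.3,0.0025,-0.0025,0.025,0,0,0,0.3,0.0025,-0.0025,0.075,0,0,0,0.3,0.0025,-0.0025,0.12,0,0,0,0.3,0.0025,-0.0025,0.165,0,0,0,0.3,0.0025,-0.0025,0.21,0,0,0,0.3,0.0025,-0.0025,0.245,0,0,0,0.3,0.0025,-0.0025,0.265,0,0,0,0.3,0.0025,-0.0025,0.2725,0,0,0,0.3,0.0025,-0.0025,0.2725,0,0,0,0.3,0.0025,-0.0025,0.2725,0,0,0]}}

```text
time_s: 24.52
eef_pos: [0.4224, -0.1591, 0.1111]
eef_rot: [2.666, 1.662, 0.0]
ft_force: [0.3, 0.2, -1.4]
opening: 0.43
gripper_force: 25.0
```

```bash
python3 go.py .4222 -.1596 .110 -26
```

```text
t 24.52 tcp [ 422.4 -159.1  111.1] yaw -26.1 open 0.43 gf 25.0
[-0.6  0.1  1.1] [ 0.001 -0.    -0.002] rows 1.0
```

Release, rise, and back off towards the robot to leave the view clear.

In the tool's units: -180 mm / 400 = -0.45, -140 mm / 400 = -0.35.

Emit:
{"op": "send_rows", "data": {"moves": [0.3,0,0,0.0025,0,0,0,0.65,0,0,0.0025,0,0,0,0.65,0,0,0.0025,0,0,0,0.65,0,0,0.0025,0,0,0,0.65,0,0,0,0,0,0,0.65,0,0,-0.05,0,0,0,0.65,0,0,-0.15,0,0,0,0.65,0,0,-0.25,0,0,0,0.65,0,0,-0.35,0,0,0,0.65,0,0,-0.45,0,0,0,0.65,0,0,-0.45,0,0,0,0.65,0,0,-0.45,0,0,0]}}

```text
time_s: 25.52
eef_pos: [0.4236, -0.1599, 0.294]
eef_rot: [2.661, 1.658, 0.005]
ft_force: [-0.7, 0.5, -0.6]
opening: 0.647
gripper_force: 0.0
```

```bash
python3 go.py .36 -.18 .30 -26; python3 - <<'E'
from plant import read_camera
import cv2
a=cv2.cvtColor(read_camera("scene"),cv2.COLOR_RGB2BGR)[140:340,200:370]
cv2.imwrite("pics/s7c.png",cv2.resize(a,None,fx=3,fy=3,interpolation=2))
E
```

```text
t 25.52 tcp [ 423.6 -159.9  294. ] yaw -26.1 open 0.647 gf 0.0
[-46.1 -48.2  -6.3] [ 0.007  0.001 -0.002] rows 2.0
```

View pics/s7c.png

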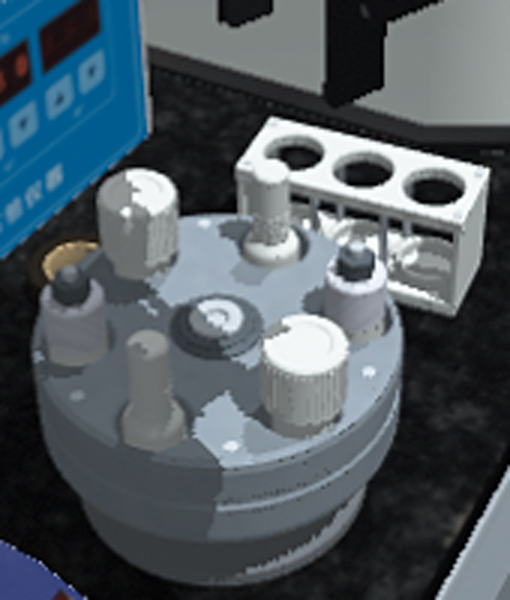

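Six tubes seated: nut (70,300)/(357,285), wide (138,215)/(304,375), slim (270,210)/(148,390), each twin opposite. Checking cap-top pixels against fully seated heights.

```bash
python3 - <<'E'
from plant import calibration
from h import *
c=calibration("scene")
for n,P,o in [("C slim",(.4861,-.2543),(268,168)),("D nut",(.4268,-.2254),(356,246)),("E wide",(.4222,-.1596),(305,338))]:
    for z in ({"C":.153,"D":.147,"E":.145}[n[0]],.165): print(n,z,((proj(c,(*P,z))[0]-[200,140])*3).round(),o)
E
```

```text
C slim 0.153 [270. 167.] (268, 168)
C slim 0.165 [269. 147.] (268, 168)
D nut 0.147 [355. 247.] (356, 246)
D nut 0.165 [356. 217.] (356, 246)
E wide 0.145 [298. 342.] (305, 338)
E wide 0.165 [298. 308.] (305, 338)
```

In the tool's units: -48 mm / 400 = -0.12, -46 mm / 400 = -0.115.

Emit:
{"op": "send_rows", "data": {"moves": [0.65,-0.115,-0.12,-0.015,0,0,0,0.65,-0.115,-0.12,-0.015,0,0,0,0.65,-0.115,-0.12,-0.015,0,0,0,0.65,-0.115,-0.12,-0.015,0,0,0,0.65,-0.115,-0.12,-0.015,0,0,0,0.65,-0.115,-0.12,-0.015,0,0,0]}}

```text
time_s: 26.07
eef_pos: [0.3589, -0.1787, 0.2956]
eef_rot: [-2.665, -1.662, 0.0]
ft_force: [-0.1, -0.6, 0.0]
opening: 0.653
gripper_force: 0.0
```

C and D match. E is about 2 px off, so one more look from the top.

```bash
python3 - <<'E'
from plant import read_camera,calibration
from h import *
out=[]
for n,(r,q) in {"scene":((225,310),(250,340)),"top":((160,260),(180,280))}.items():
    c=calibration(n); im=cv2.cvtColor(read_camera(n),cv2.COLOR_RGB2BGR)
    cr=cv2.resize(im[r[0]:r[1],q[0]:q[1]],(390,390),interpolation=2); s=np.array([390/(q[1]-q[0]),390/(r[1]-r[0])])
    for P in [(.4222,-.1596,.145),(.4268,-.2254,.147),(.4861,-.2543,.153)]:
        a=np.linspace(0,6.283,40); pts=np.array(P)+np.c_[np.cos(a),np.sin(a),0*a]*(.019 if P[2]==.145 else .003)
        cv2.polylines(cr,[np.int32((proj(c,pts)-[q[0],r[0]]+.5)*s)],True,(0,0,255),1)
    out.append(cr)
cv2.imwrite("pics/f.png",np.hstack(out))
E
```

```text
(no output)
```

View pics/f.png

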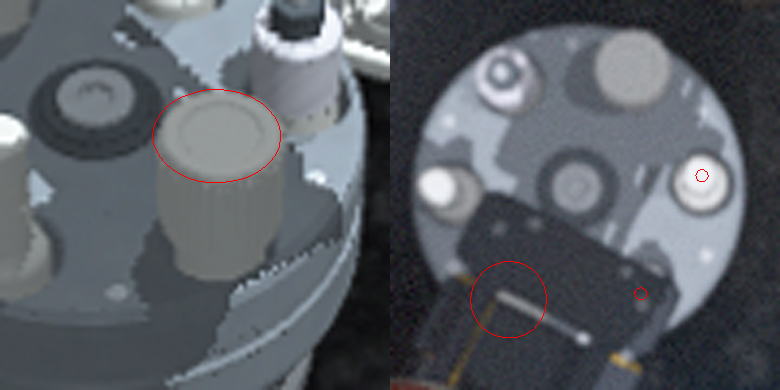

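The E cap's rim coincides with its predicted fully seated outline (centre ~(219,136) vs (216,136), about 1 mm). Slim C is centred at (702,180). Handing in.

```bash
python3 -c "
from plant import hand_in; print(hand_in())"
```

```text
the job is handed in; nothing more can be done
None
```

I regrouped the tubes so each has its twin straight across. All six look fully down and upright, the rack is empty again, and I handed the job in at about 26 s; no verdict came back.

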